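# Put the card-making kit back into its fitted sorting tray

### The job

Put the card-making kit away: the ink pad, the stamp, the glue stick, the slim paint bottle and the stout paint bottle each go back into the block of the sorting tray whose pocket is cut for it, set down upright and right to the bottom of the pocket. Do not tip any of them over on the way, and leave them all standing there.

Things in the scene. Friction and masses are not known exactly. Their poses are not given: they have to be found in the camera images.
- ink_pad: Ink pad, a flat dark oblong case, shut, 61 (x) x 84 (y) x 21 mm, about 50 g; origin: centre of its underside. At the start all five things stand on a grey work board 12 mm thick. Grip across the 61 mm side. Its lid is the upper 11 mm and does not open.
- stamp: Hand stamp with an oblong wooden foot 34 (x) x 50 (y) mm, 24 mm high, and above it a round turned knob about 25 mm in diameter from 24 to 57 mm height; about 50 g; origin: centre of its underside.
- glue_stick: Glue stick, a slim upright cylinder, 23 mm in diameter, 89 mm high, about 26 g; origin: centre of its underside.
- slim_bottle: The slim paint bottle: round and upright, 34 mm in diameter, 100 mm high with its cap (straight body up to about 75 mm), about 70 g; origin: centre of its underside.
- stout_bottle: The stout paint bottle: round and upright, 52 mm in diameter, 135 mm high with its narrower cap (straight body up to about 95 mm), about 70 g; origin: centre of its underside.
- block_pad: Pale wooden block 87 (x) x 109 (y) x 18 mm, fixed, in the sorting tray; origin: centre of its underside, 4 mm above the desk. One pocket with upright walls, centred: a big shallow oblong, 73 (x) x 96 (y) mm and 8 mm deep (floor 10 mm above the origin), for the ink pad, either way round.
- block_stamp: Pale wooden block 87 (x) x 109 (y) x 18 mm, fixed, in the sorting tray; origin: centre of its underside, 4 mm above the desk. One pocket with upright walls, centred: oblong, 46 (x) x 62 (y) mm and 10 mm deep (floor 8 mm above the origin), for the stamp, either way round.
- block_stick: Pale wooden block 87 (x) x 109 (y) x 18 mm, fixed, in the sorting tray; origin: centre of its underside, 4 mm above the desk. One pocket with upright walls, centred: round, 35 mm in diameter (the smallest round one) and 13 mm deep (floor 5 mm above the origin), for the glue stick. A sixth block in the tray, with an oblong 66 x 88 mm pocket, already holds an eraser and a peg; it is not needed.
- block_slim: Pale wooden block 87 (x) x 109 (y) x 18 mm, fixed, in the sorting tray; origin: centre of its underside, 4 mm above the desk. One pocket with upright walls, centred: round, 46 mm in diameter (the middle round one) and 13 mm deep (floor 5 mm above the origin), for the slim bottle. The tray stays put; its rails are 17 mm high, lower than the blocks.
- block_stout: Pale wooden block 87 (x) x 109 (y) x 18 mm, fixed, in the sorting tray; origin: centre of its underside, 4 mm above the desk. One pocket with upright walls, centred: round, 64 mm in diameter (the largest round one) and 13 mm deep (floor 5 mm above the origin), for the stout bottle. The six blocks lie 3 rows of 2 in the tray, turned alike, in any order, 88.5 mm apart in x and 111 mm in y.

How it is judged:
At the end, for the whole second after the job is handed in: Each of the five things stands in its own block's pocket: within 10 mm of the pocket's centre, its underside on the pocket floor (within 4 mm), upright within 0.1 rad, and at rest (horizontal distance between ink_pad and block_pad below 0.01 m and z of ink_pad in the frame of block_pad between 0.006 and 0.014 m and angle between each of ink_pad, stamp, glue_stick, slim_bottle, stout_bottle's own z axis and vertical below 0.1 rad and linear speed of each of ink_pad, stamp, glue_stick, slim_bottle, stout_bottle below 0.02 m/s and angular speed of each of ink_pad, stamp, glue_stick, slim_bottle, stout_bottle below 0.2 rad/s and horizontal distance between stamp and block_stamp below 0.01 m and z of stamp in the frame of block_stamp between 0.004 and 0.012 m and horizontal distance between glue_stick and block_stick below 0.01 m and z of glue_stick in the frame of block_stick between 0.001 and 0.009 m and horizontal distance between slim_bottle and block_slim below 0.01 m and z of slim_bottle in the frame of block_slim between 0.001 and 0.009 m and horizontal distance between stout_bottle and block_stout below 0.01 m and z of stout_bottle in the frame of block_stout between 0.001 and 0.009 m); the robot touches nothing.
It fails at once if one of the five things is tipped over (leans more than 0.6 rad) (angle between any of ink_pad, stamp, glue_stick, slim_bottle, stout_bottle's own z axis and vertical above 0.6 rad).
It also fails if it takes over 138 s, if anything falls off the work surface, if the arm or the gripper's body presses on something with over 40 N, if the wrist force passes 120 N, or if a joint passes its speed limit or range.

### The arm

A 7-joint arm with a two-finger parallel gripper is mounted at the origin on the work surface; the furniture and walls round the work are solid. World frame = base frame: x ahead of the robot, y to its left, z up, the work surface at z = 0. Lengths are in m, angles in rad, forces in N, time in s.
With the tool pointing down it reaches from about 0.4 to 0.85 m from the base axis. Payload 10.4 kg.
Tool frame: the origin (TCP) lies on the centre line of the jaws, within the pads' length; the fingertips stand 22 mm ahead of it and the grasp point (between the pads) lies 3 mm ahead of it; z points along the fingers, y is the line along which they close (so a half turn about z gives the same grasp; the last joint's range is limited). The gripper opens to 87 mm and grips with 3 to 60 N. Pads are 19 mm wide; open, the fingers measure 117 mm over their backs; the gripper's body (75 mm by 190 mm) begins 51 mm behind the grasp point.
Start: joints at [1.125, 0.332, -0.065, 1.46, 0.022, 1.35, -0.088], TCP at [0.256, -0.57, 0.245] pointing down, gripper open.
Joint ranges: [-2.6, 2.6], [-0.5, 2.12], [-1.47, 1.34], [0.16, 2.42], [-1.27, 4.41], [0.06, 2.06], [-2.6, 2.6]. Speed limits (rad/s): [2.22, 2.22, 2.79, 2.79, 3.14, 3.14, 3.14].

### API

Orientations are given as a unit quaternion [x, y, z, w].
In Python, from bench import r, cams, readout gives the robot as it stands (r), with the cameras (cams) and the readings (readout).
- The arm moves only by the tool jog_arm, called as name(argument=value, ...) on one line, values as JSON. Schema: {"type":"object","properties":{"rows":{"type":"array","items":{"type":"array","prefixItems":[{"type":"array","items":{"type":"number"},"minItems":3,"maxItems":3},{"type":"number"},{"type":"number"}],"minItems":3,"maxItems":3},"minItems":1,"maxItems":12},"squeeze":{"type":"number"},"only":{"type":"string"},"quiet":{"type":"boolean"},"lines":{"type":"string"}},"required":["rows"],"additionalProperties":false}. rows is a list of rows, 1 to 12 of them, each written [[dx, dy, dz], turn, opening]: dx, dy, dz in parts of the range, where 1.0 means 0.6 m, then a turn about the tool's z in fractions of the full range, 1 being pi/2 rad, then the finger opening in m; each row is the pose to reach, as a shift and turn from the pose commanded when the call began, along the tool's axes at that moment; what a row does not reach only later rows make up. A row lasts 1/10 s, in which the tool goes at most 0.05 m and 0.15 rad, less where a joint would pass 70% of its speed; a pose out of reach is approached as far as the arm can. The fingers move at their own pace and stop on an object; squeeze is the grip in N (left out, the last holds). Time passes only in rows, so rows that do not move let the fingers close. The tool returns the time, the measured TCP pose, the force, the opening and the grip force at its end. only (a regular expression) keeps the lines of the reply that match it, lines (a string "A,B") keeps lines A to B, and quiet returns only ok. Shift and turn numbers lie between -1 and 1, and a call with a number outside is refused. Input that does not fit is refused with a message, and nothing moves.
- readout.read_state(): the state, without advancing time (a new reading comes with each control period).
- cams.camera(name): name is "scene" or "top"; returns a dict with "img" (480x640x3 uint8, red, green, blue), "fx", "fy", "cx", "cy" (pixels), "pose" (4x4, takes a point from camera to world coordinates). Camera axes: x right, y down, z forward; pixel columns grow to the right and rows downward; lengths in m; the calibration is good to about 2 mm. A picture is of the moment at which its call begins. There is no depth.
- r.close_job(): hands the job in; it is judged then, once.
The state is a dict: "time": time; "joint_positions": joint angles; "joint_vel": joint speeds; "joint_torque": joint torques, N m; "ee_pos": TCP position; "eef_rot": TCP orientation; "ft_force": force on the tool from outside, world axes, zero at the start; "torque": the same for the moment, N m; "width": finger opening in m; "grip_force": force on a finger pad.
Only numpy, scipy, OpenCV 4.12 (cv2) and the standard library are available. Lean on these libraries where they do the work, as an engineer would, in place of code of your own. Each camera call takes 0.05 s, during which the arm holds its last target. There are 200 camera calls.

## Working session

There is one attempt and no reset: what is moved stays moved. The work goes in short steps, Python scripts to look and compute and a tool call to move; the robot and the scene stay as the last step left them, time stands still between calls to the robot, and variables do not carry over. Pictures are saved under pics/ and viewed, at most 14 in all, crops included, and the job is handed in when it is done.

```bash
ls; mkdir -p pics
```

Run:
```python
from bench import r, cams, readout
import cv2,numpy as np
for n in("scene","top"):
    c=cams.camera(n);cv2.imwrite(f"pics/{n}0.png",c["img"][:,:,::-1]);print(n,c["fx"],c["fy"],c["cx"],c["cy"],np.round(c["pose"],4).tolist())
s=readout.read_state();print(s)
```

```text
bench.py
pics
scene 596.3345559164488 596.3345559164488 322.27997808064936 247.81968518343737 [[-0.9029, -0.2476, 0.3514, 0.0805], [-0.4297, 0.5403, -0.7234, 0.9533], [-0.0107, -0.8042, -0.5943, 0.8111], [0.0, 0.0, 0.0, 1.0]]
top 552.9207589637477 552.9207589637477 324.70989254709576 237.5263414226047 [[-0.0177, -0.9873, 0.158, 0.3807], [-0.9998, 0.018, 0.0008, 0.0525], [-0.0036, -0.158, -0.9874, 1.1241], [0.0, 0.0, 0.0, 1.0]]
{'time': 0.1, 'joint_positions': array([ 1.1254278 ,  0.33280885, -0.06469623,  1.46085742,  0.02160435,
        1.34986332, -0.08847821]), 'joint_vel': array([-0.000813  , -0.00176567,  0.00251959, -0.00182529, -0.00071973,
        0.00041838, -0.00189861]), 'joint_torque': array([ 1.95471526e-03, -6.24543643e+01,  2.51463050e-02, -3.90720463e+01,
       -6.13281084e-02,  3.66650673e-02,  4.93530388e-05]), 'ee_pos': array([ 0.25629867, -0.56969462,  0.24383331]), 'eef_rot': array([ 9.77737197e-01,  2.09832285e-01, -1.59437276e-04, -5.99875146e-04]), 'ft_force': array([ 0.62110027,  0.52521507, -1.06661187]), 'torque': array([-0.00177589, -0.01122424,  0.04940341]), 'grip_force': 0.0, 'width': 0.08700921449301276}
```

View pics/top0.png

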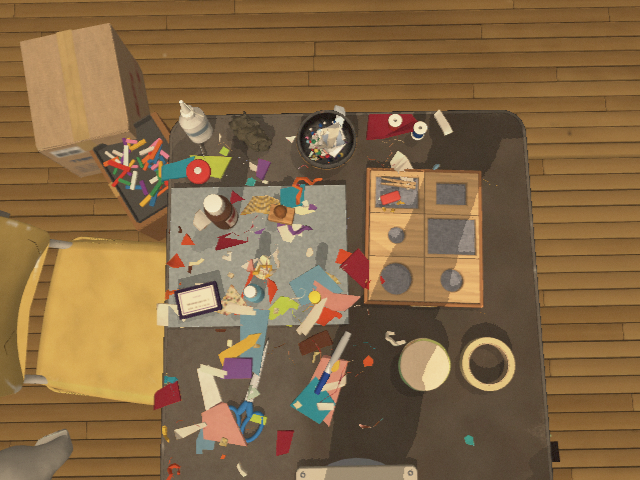

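View pics/scene0.png

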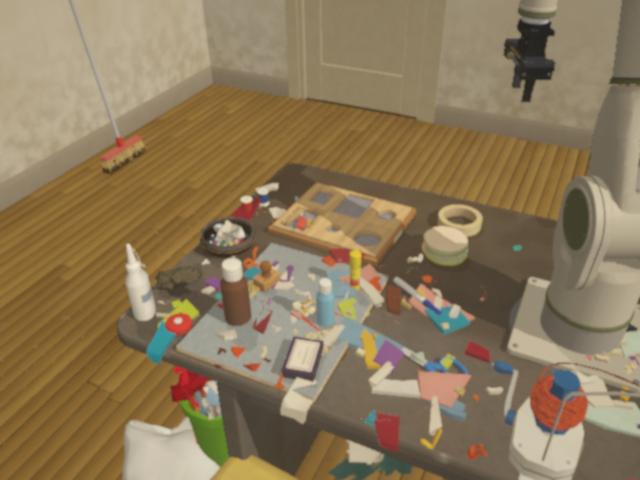

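Top view: the board spans about (168..347, 185..325). The ink pad is near (198,300), stout brown bottle cap (213,203), stamp (280,212), blue slim bottle cap (252,291) and yellow glue stick top (315,297). The tray spans about (365..483, 170..306). I'll enlarge both.

Run:
```python
import cv2
im=cv2.imread("pics/top0.png")
def crop(n,x0,y0,x1,y1,f):
    c=cv2.resize(im[y0:y1,x0:x1],None,fx=f,fy=f,interpolation=cv2.INTER_CUBIC)
    for x in range((x0+19)//20*20,x1,20):
        cv2.line(c,((x-x0)*f,0),((x-x0)*f,6),(0,0,255),1);cv2.putText(c,str(x),((x-x0)*f,16),0,.35,(0,255,255),1)
    for y in range((y0+19)//20*20,y1,20):
        cv2.line(c,(0,(y-y0)*f),(6,(y-y0)*f),(0,0,255),1);cv2.putText(c,str(y),(8,(y-y0)*f+4),0,.35,(0,255,255),1)
    cv2.imwrite(n,c)
crop("pics/board.png",165,180,355,330,4)
crop("pics/tray.png",355,160,495,310,4)
```

```text
(no output)
```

View pics/board.png

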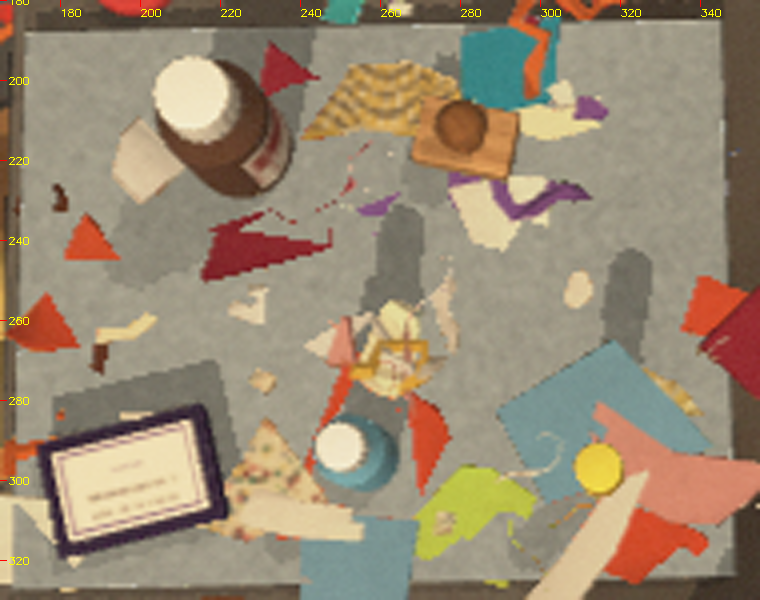

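View pics/tray.png

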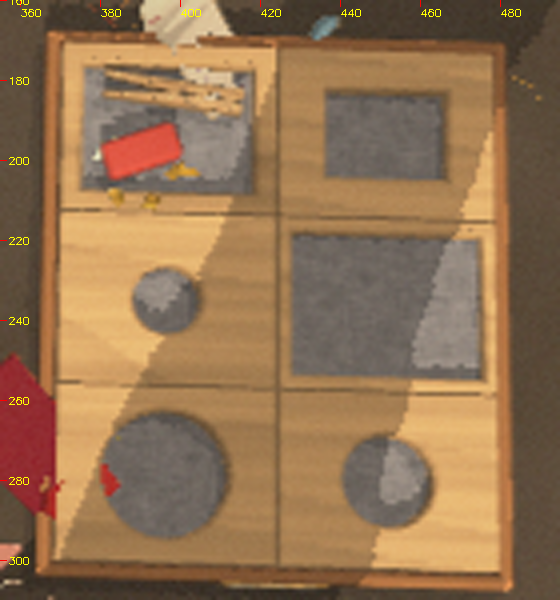

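The board crop gives (crop px): ink pad corners (38,447), (207,403), (228,515), (62,558). Stamp foot corners are (425,95), (520,112), (508,179), (412,157), with the knob at (461,127). Cap centres: glue (598,469), slim (340,446), stout (191,92).

Tray crop pocket centres: stick (167,300), stout (166,474), slim (387,480), stamp (385,135), pad (387,307), eraser (168,131).

Create h.py:
```python
import numpy as np
from bench import r, cams, readout
from scipy.spatial.transform import Rotation as R
def ray(c,u,v,z):
    P=np.array(c["pose"]);d=P[:3,:3]@[(u-c["cx"])/c["fx"],(v-c["cy"])/c["fy"],1];o=P[:3,3]
    return (o+d*(z-o[2])/d[2])[:2]
def proj(c,p):
    P=np.array(c["pose"]);q=P[:3,:3].T@(np.array(p)-P[:3,3]);return q[0]/q[2]*c["fx"]+c["cx"],q[1]/q[2]*c["fy"]+c["cy"]
def go(x,y,z,psi):
    "shift in tool axes from present pose to x,y,z,yaw(deg; tool y=(sin,-cos))"
    s=readout.read_state();Rm=R.from_quat(s["eef_rot"]);d=Rm.inv().apply(np.array([x,y,z])-s["ee_pos"])
    X=Rm.as_matrix()[:,0];p=np.arctan2(X[1],X[0]);t=(p-np.radians(psi)+np.pi)%(2*np.pi)-np.pi
    print("t",round(s["time"],1),"shift",np.round(d,4),"turn",round(t,3),"dist",round(np.linalg.norm(d),3),"q7",round(s["joint_positions"][6],2),"psi",round(np.degrees(p),1))
```

Run:
```python
from h import *
c=cams.camera("top")
B=lambda X,Y,z:ray(c,165+(X+.5)/4-.5,180+(Y+.5)/4-.5,z)
T=lambda X,Y:ray(c,355+(X+.5)/4-.5,160+(Y+.5)/4-.5,.022)
ang=lambda a:np.degrees(np.arctan2(a[1],a[0]))
pc=[B(*p,.033) for p in[(38,447),(207,403),(228,515),(62,558)]];print("pad",np.mean(pc,0),[np.linalg.norm(pc[i]-pc[i-1]) for i in range(4)],"psi",ang(pc[0]-pc[1]),ang(pc[3]-pc[2]))
sc=[B(*p,.036) for p in[(425,95),(520,112),(508,179),(412,157)]];print("stamp",np.mean(sc,0),[np.linalg.norm(sc[i]-sc[i-1]) for i in range(4)],ang(sc[0]-sc[1]),ang(sc[3]-sc[2]),"knob",B(461,127,.069),B(461,127,.055))
print("glue",B(598,469,.101),"slim",B(340,446,.112),"stout",B(191,92,.147))
names=["er","stamp","stick","pad","stout","slim"]
p=np.array([T(*q) for q in[(168,131),(385,135),(167,300),(387,307),(166,474),(387,480)]])
g=np.array([[i*-.0885,j*-.111] for i in range(3) for j in range(2)])
g0=g-g.mean(0);p0=p-p.mean(0);H=g0.T@p0;th=np.arctan2(H[0,1]-H[1,0],H[0,0]+H[1,1])
Rm=np.array([[np.cos(th),-np.sin(th)],[np.sin(th),np.cos(th)]]);f=g0@Rm.T+p.mean(0)
print("th",np.degrees(th));[print(n,a.round(4),(a-b).round(4)) for n,a,b in zip(names,f,p)]
```

```text
pad [0.43601221 0.30431521] [np.float64(0.05587575492397569), np.float64(0.08539553061944566), np.float64(0.056183187311339165), np.float64(0.08318791231075148)] psi 103.67388417769733 103.49483830053414
stamp [0.60512191 0.13988898] [np.float64(0.03233981735104355), np.float64(0.0487031577677788), np.float64(0.03470624365019389), np.float64(0.049516060881051996)] 78.60376156037071 75.86889747962394 knob [0.60266535 0.13976217] [0.60561107 0.14091984]
glue [0.43402085 0.07478621] slim [0.44600256 0.19217774] stout [0.60465722 0.25537065]
th -2.599108764491705
er [ 0.6487 -0.0952] [0.0009 0.0001]
stamp [ 0.6436 -0.2061] [-0.     -0.0002]
stick [ 0.5602 -0.0912] [-0.0001  0.0002]
pad [ 0.5552 -0.2021] [0.0005 0.0001]
stout [ 0.4718 -0.0872] [-0.0006  0.0004]
slim [ 0.4668 -0.198 ] [-0.0007 -0.0006]
```

Run:
```python
from h import *
go(.5,-.2,.25,85);go(.436,.3043,.2,103.6)
```

```text
t 0.1 shift [ 0.3739 -0.2372 -0.0058] turn -1.061 dist 0.443 q7 -0.09 psi 24.2
t 0.1 shift [ 0.5225 -0.7233  0.0447] turn -1.385 dist 0.893 q7 -0.09 psi 24.2
```

Careful with the scale: shifts go in shares of 0.6 m and turns go in shares of pi/2 rad. That gives: 0.374 m / 0.6 = 0.6233, -0.237 m / 0.6 = -0.395, -1.06 rad / 1.5708 = -0.6748.

jog_arm(rows=[[[0.6233,-0.395,0],-0.6748,0.087],[[0.6233,-0.395,0],-0.6748,0.087],[[0.6233,-0.395,0],-0.6748,0.087],[[0.6233,-0.395,0],-0.6748,0.087],[[0.6233,-0.395,0],-0.6748,0.087],[[0.6233,-0.395,0],-0.6748,0.087],[[0.6233,-0.395,0],-0.6748,0.087],[[0.6233,-0.395,0],-0.6748,0.087],[[0.6233,-0.395,0],-0.6748,0.087],[[0.6233,-0.395,0],-0.6748,0.087],[[0.6233,-0.395,0],-0.6748,0.087]], squeeze=20)

```text
time: 1.25
ee_pos: [0.5005, -0.1996, 0.2443]
eef_rot: [0.737, 0.676, -0.0, -0.0]
ft_force: [-0.3, -0.5, -0.0]
width: 0.0872
grip_force: 0.0
```

```bash
python3 -c "
from h import *
go(.436,.3043,.15,103.6)"
```

```text
t 1.2 shift [ 0.4965 -0.1073  0.0944] turn -0.323 dist 0.517 q7 0.14 psi 85.1
```

To row units: 0.496 m / 0.6 = 0.8267, -0.107 m / 0.6 = -0.1783, -0.323 rad / 1.5708 = -0.2056.

jog_arm(rows=[[[0.8267,-0.1783,0],-0.2056,0.087],[[0.8267,-0.1783,0],-0.2056,0.087],[[0.8267,-0.1783,0],-0.2056,0.087],[[0.8267,-0.1783,0],-0.2056,0.087],[[0.8267,-0.1783,0],-0.2056,0.087],[[0.8267,-0.1783,0],-0.2056,0.087],[[0.8267,-0.1783,0],-0.2056,0.087],[[0.8267,-0.1783,0],-0.2056,0.087],[[0.8267,-0.1783,0],-0.2056,0.087],[[0.8267,-0.1783,0],-0.2056,0.087],[[0.8267,-0.1783,0],-0.2056,0.087],[[0.8267,-0.1783,0.1667],-0.2056,0.087]])

```text
time: 2.45
ee_pos: [0.4398, 0.3062, 0.1986]
eef_rot: [0.619, 0.785, 0.004, 0.001]
ft_force: [1.8, -0.1, -0.1]
width: 0.0868
grip_force: 0.0
```

```bash
python3 -c "
from h import *
go(.436,.3043,.046,103.6)"
```

```text
t 2.5 shift [-0.0014 -0.0054  0.1526] turn -0.001 dist 0.153 q7 -0.63 psi 103.5
```

To row units: 0.05 m / 0.6 = 0.0833.

jog_arm(rows=[[[0,0,0.0833],0,0.087],[[0,0,0.0833],0,0.087]])

```text
time: 2.65
ee_pos: [0.4355, 0.2987, 0.1389]
eef_rot: [0.62, 0.784, -0.005, -0.001]
ft_force: [-0.1, -0.5, 0.1]
width: 0.087
grip_force: 0.0
```

```bash
python3 -c "
from h import *
go(.436,.3043,.046,103.6)"
```

```text
t 2.6 shift [0.0056 0.0027 0.0928] turn -0.005 dist 0.093 q7 -0.67 psi 103.3
```

jog_arm(rows=[[[0,0,0],0,0.087],[[0,0,0],0,0.087]])

```text
time: 2.85
ee_pos: [0.4388, 0.3033, 0.1472]
eef_rot: [0.62, 0.785, 0.001, 0.001]
ft_force: [1.0, 0.7, 0.1]
width: 0.0868
grip_force: 0.0
```

```bash
python3 -c "
from h import *
go(.436,.3043,.046,103.6)"
```

```text
t 2.9 shift [ 0.0015 -0.0028  0.1011] turn -0.004 dist 0.101 q7 -0.67 psi 103.4
```

To row units: 0.09 m / 0.6 = 0.15, 0.08 m / 0.6 = 0.1333.

jog_arm(rows=[[[0,0,0.05],0,0.087],[[0,-0.0033,0.1],0,0.087],[[0,-0.0033,0.1333],0,0.087],[[0,-0.0033,0.15],0,0.087],[[0,-0.0033,0.15],0,0.087],[[0,-0.0033,0.15],0,0.087],[[0,-0.0033,0.15],0,0.087]])

```text
time: 3.55
ee_pos: [0.4363, 0.3032, 0.0561]
eef_rot: [0.619, 0.785, 0.001, 0.001]
ft_force: [0.0, 0.8, -0.6]
width: 0.0875
grip_force: 0.0
```

```bash
python3 -c "
from h import *
go(.436,.3043,.046,103.6)"
```

```text
t 3.5 shift [ 0.0011 -0.0001  0.0101] turn -0.003 dist 0.01 q7 -0.76 psi 103.4
```

To row units: 0.01 m / 0.6 = 0.0167.

jog_arm(rows=[[[0,0,0.0167],0,0.087],[[0,0,0.0167],0,0.087],[[0,0,0.0167],0,0.05],[[0,0,0.0167],0,0.05],[[0,0,0.0167],0,0.05],[[0,0,0.0167],0,0.05],[[0,0,0.0167],0,0.05],[[0,0,0.0167],0,0.05],[[0,0,0.0167],0,0.05]], squeeze=20)

```text
time: 4.45
ee_pos: [0.4354, 0.3027, 0.0446]
eef_rot: [0.619, 0.785, 0.0, 0.0]
ft_force: [0.4, -0.0, 1.9]
width: 0.0581
grip_force: 20.0
```

jog_arm(rows=[[[0,0,-0.0333],0,0.05],[[0,0,-0.1],0,0.05],[[0,0,-0.1667],0,0.05],[[0,0,-0.2333],0,0.05],[[0,0,-0.2333],0,0.05],[[0,0,-0.2333],0,0.05],[[0,0,-0.2333],0,0.05]])

```text
time: 5.15
ee_pos: [0.4349, 0.3021, 0.1834]
eef_rot: [0.619, 0.785, -0.001, -0.0]
ft_force: [0.6, -0.5, -0.6]
width: 0.0583
grip_force: 20.0
```

```bash
python3 -c "
from h import *
go(.5552,-.2021,.2,87.4)"
```

```text
t 5.2 shift [-5.183e-01 -3.000e-04 -1.620e-02] turn 0.28 dist 0.519 q7 -0.64 psi 103.5
```

To row units: -0.518 m / 0.6 = -0.8633, -0.5 m / 0.6 = -0.8333, 0.05 rad / 1.5708 = 0.0318.

jog_arm(rows=[[[-0.05,0,0],0.0127,0.05],[[-0.1167,0,0],0.0318,0.05],[[-0.2,0,0],0.0509,0.05],[[-0.2833,0,0],0.0637,0.05],[[-0.3667,0,0],0.0828,0.05],[[-0.45,0,0],0.1019,0.05],[[-0.5333,0,0],0.121,0.05],[[-0.6167,0,0],0.1401,0.05],[[-0.7,0,0],0.1592,0.05],[[-0.7667,0,0],0.1783,0.05],[[-0.8333,0,0],0.1783,0.05],[[-0.8633,0,0],0.1783,0.05]])

```text
time: 6.35
ee_pos: [0.555, -0.2054, 0.1824]
eef_rot: [0.724, 0.689, -0.001, -0.001]
ft_force: [0.9, -0.7, -0.6]
width: 0.0581
grip_force: 20.0
```

jog_arm(rows=[[[0,0,0],0,0.05],[[0,0,0],0,0.05],[[0,0,0],0,0.05],[[0,0,0],0,0.05]])

```text
time: 6.75
ee_pos: [0.556, -0.1996, 0.1846]
eef_rot: [0.722, 0.692, 0.0, -0.0]
ft_force: [0.8, 0.1, 0.3]
width: 0.0582
grip_force: 20.0
```

```bash
python3 -c "
from h import *
go(.5552,-.2021,.0466,87.4)"
```

```text
t 6.8 shift [-0.0026 -0.0007  0.138 ] turn 0.003 dist 0.138 q7 0.08 psi 87.5
```

To row units: 0.12 m / 0.6 = 0.2, 0.11 m / 0.6 = 0.1833.

jog_arm(rows=[[[-0.0033,0,0.05],0,0.05],[[-0.0033,0,0.1167],0,0.05],[[-0.0033,0,0.1667],0,0.05],[[-0.0033,0,0.1833],0,0.05],[[-0.0033,0,0.2],0,0.05],[[-0.0033,0,0.2],0,0.05],[[-0.0033,0,0.2],0,0.05],[[-0.0033,0,0.2],0,0.05]])

```text
time: 7.55
ee_pos: [0.5567, -0.2033, 0.066]
eef_rot: [0.723, 0.691, 0.0, 0.001]
ft_force: [-0.2, -0.7, -0.8]
width: 0.0583
grip_force: 20.0
```

```bash
python3 -c "
from h import *
go(.5552,-.2021,.0466,87.4)"
```

```text
t 7.5 shift [ 0.0012 -0.0016  0.0194] turn 0.0 dist 0.019 q7 0.03 psi 87.4
```

To row units: 0.018 m / 0.6 = 0.03, 0.014 m / 0.6 = 0.0233.

jog_arm(rows=[[[0,-0.0017,0.0083],0,0.05],[[0,-0.0017,0.0167],0,0.05],[[0,-0.0017,0.0233],0,0.05],[[0,-0.0017,0.03],0,0.05],[[0,-0.0017,0.03],0,0.05],[[0,-0.0017,0.03],0,0.05]])

```text
time: 8.15
ee_pos: [0.5548, -0.203, 0.0463]
eef_rot: [0.723, 0.691, -0.0, -0.0]
ft_force: [-0.5, -0.1, -0.1]
width: 0.0583
grip_force: 20.0
```

```bash
python3 -c "
from h import *
go(.5552,-.2021,.0466,87.4)"
```

```text
t 8.2 shift [ 0.001   0.0003 -0.0003] turn 0.0 dist 0.001 q7 0.02 psi 87.4
```

To row units: -0.14 m / 0.6 = -0.2333, -0.1 m / 0.6 = -0.1667.

jog_arm(rows=[[[0,0,0.0008],0,0.05],[[0,0,0.0008],0,0.064],[[0,0,0.0008],0,0.07],[[0,0,0.0008],0,0.075],[[0,0,0.0008],0,0.075],[[0,0,-0.0333],0,0.075],[[0,0,-0.1],0,0.075],[[0,0,-0.1667],0,0.075],[[0,0,-0.2333],0,0.075],[[0,0,-0.2333],0,0.075],[[0,0,-0.2333],0,0.075]])

```text
time: 9.25
ee_pos: [0.5553, -0.2033, 0.1874]
eef_rot: [0.723, 0.691, 0.0, 0.001]
ft_force: [-1.0, -0.1, -0.3]
width: 0.0749
grip_force: 0.0
```

Run:
```python
from h import *
import cv2
go(.6045,.140,.15,77.2)
c=cams.camera("top")["img"];cv2.imwrite("pics/t1.png",cv2.resize(c[160:330,160:495,::-1],None,fx=2.35,fy=2.35,interpolation=cv2.INTER_CUBIC))
```

```text
t 9.2 shift [0.3452 0.0336 0.0371] turn 0.178 dist 0.349 q7 0.08 psi 87.4
```

View pics/t1.png

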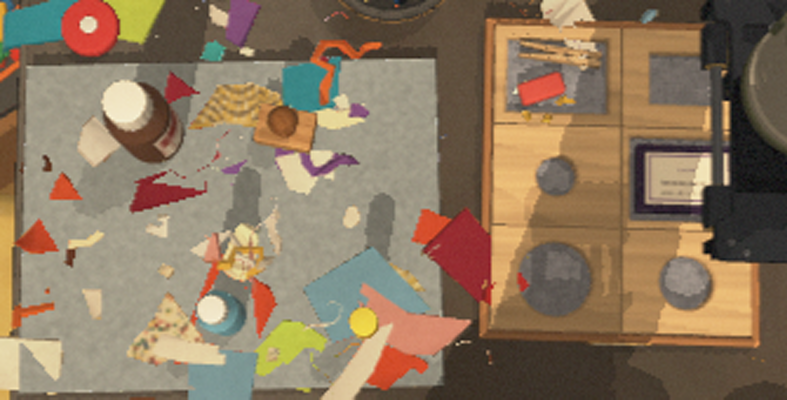

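The ink pad lies in its pocket around crop (685,180), and nothing else has moved. Stamp next.

To row units: 0.345 m / 0.6 = 0.575, 0.14 m / 0.6 = 0.2333, 0.178 rad / 1.5708 = 0.1133.

jog_arm(rows=[[[0.0667,0.0083,0],0.0318,0.06],[[0.15,0.0167,0],0.0637,0.06],[[0.2333,0.025,0],0.1133,0.06],[[0.3167,0.0333,0],0.1133,0.06],[[0.4,0.0417,0],0.1133,0.06],[[0.4667,0.05,0],0.1133,0.06],[[0.5333,0.0567,0],0.1133,0.06],[[0.575,0.0567,0],0.1133,0.06],[[0.575,0.0567,0.05],0.1133,0.06],[[0.575,0.0567,0.1],0.1133,0.06],[[0.575,0.0567,0.1333],0.1133,0.06],[[0.575,0.0567,0.1333],0.1133,0.06]])

```text
time: 10.5
ee_pos: [0.6017, 0.1392, 0.102]
eef_rot: [0.781, 0.624, -0.003, -0.002]
ft_force: [0.2, 0.1, -0.8]
width: 0.0601
grip_force: 0.0
```

jog_arm(rows=[[[0,0,0],0,0.06],[[0,0,0],0,0.06],[[0,0,0],0,0.06]])

```text
time: 10.8
ee_pos: [0.605, 0.1402, 0.1077]
eef_rot: [0.781, 0.624, 0.001, 0.0]
ft_force: [0.1, -0.2, -0.7]
width: 0.0599
grip_force: 0.0
```

```bash
python3 -c "
from h import *
go(.6045,.14,.062,77.2)"
```

```text
t 10.8 shift [-0.0003 -0.0005  0.0457] turn 0.0 dist 0.046 q7 -0.75 psi 77.2
```

To row units: 0.045 m / 0.6 = 0.075, 0.035 m / 0.6 = 0.0583.

jog_arm(rows=[[[0,0,0.0333],0,0.06],[[0,0,0.0583],0,0.06],[[0,0,0.075],0,0.06],[[0,0,0.075],0,0.06],[[0,0,0.075],0,0.06],[[0,0,0.075],0,0.015],[[0,0,0.075],0,0.015],[[0,0,0.075],0,0.015],[[0,0,0.075],0,0.015],[[0,0,0.075],0,0.015],[[0,0,0.075],0,0.015],[[0,0,0.075],0,0.015]], squeeze=20)

```text
time: 12.0
ee_pos: [0.6044, 0.14, 0.0616]
eef_rot: [0.781, 0.624, 0.0, 0.0]
ft_force: [-0.8, 0.3, 1.1]
width: 0.0245
grip_force: 20.0
```

jog_arm(rows=[[[0,0,0],0,0.015],[[0,0,-0.0333],0,0.015],[[0,0,-0.1],0,0.015],[[0,0,-0.1667],0,0.015],[[0,0,-0.2],0,0.015],[[0,0,-0.2],0,0.015],[[0,0,-0.2],0,0.015]])

```text
time: 12.7
ee_pos: [0.6042, 0.1399, 0.1812]
eef_rot: [0.781, 0.624, -0.0, 0.0]
ft_force: [-0.3, 0.2, -1.4]
width: 0.0244
grip_force: 20.0
```

```bash
python3 -c "
from h import *
go(.6436,-.2061,.2,87.4)"
```

```text
t 12.7 shift [-0.3287  0.1149 -0.0187] turn -0.178 dist 0.349 q7 -0.72 psi 77.2
```

To row units: -0.3285 m / 0.6 = -0.5475, -0.31 m / 0.6 = -0.5167, -0.178 rad / 1.5708 = -0.1133.

jog_arm(rows=[[[-0.05,0.0167,0],-0.0191,0.015],[[-0.1167,0.0417,0],-0.0382,0.015],[[-0.1917,0.0667,0],-0.0637,0.015],[[-0.2667,0.0917,0],-0.0891,0.015],[[-0.3333,0.1167,0],-0.1133,0.015],[[-0.4083,0.1417,0],-0.1133,0.015],[[-0.475,0.1667,0],-0.1133,0.015],[[-0.5167,0.1833,0],-0.1133,0.015],[[-0.5475,0.1917,0],-0.1133,0.015],[[-0.5475,0.1917,0.0667],-0.1133,0.015],[[-0.5475,0.1917,0.1167],-0.1133,0.015],[[-0.5475,0.1917,0.1333],-0.1133,0.015]])

```text
time: 13.9
ee_pos: [0.6415, -0.2044, 0.0969]
eef_rot: [0.722, 0.692, -0.001, -0.003]
ft_force: [0.9, 0.2, -1.1]
width: 0.0245
grip_force: 20.0
```

jog_arm(rows=[[[0,0,0],0,0.015],[[0,0,0],0,0.015],[[0,0,0],0,0.015],[[0,0,0],0,0.015]])

```text
time: 14.3
ee_pos: [0.6447, -0.2058, 0.1032]
eef_rot: [0.723, 0.691, 0.001, 0.001]
ft_force: [-0.1, -0.3, 0.2]
width: 0.0242
grip_force: 20.0
```

```bash
python3 -c "
from h import *
go(.6436,-.2061,.0616,87.4)"
```

```text
t 14.3 shift [-0.0003 -0.0011  0.0416] turn 0.0 dist 0.042 q7 -0.01 psi 87.4
```

To row units: 0.04 m / 0.6 = 0.0667, 0.035 m / 0.6 = 0.0583.

jog_arm(rows=[[[0,0,0.025],0,0.015],[[0,-0.0017,0.0417],0,0.015],[[0,-0.0017,0.05],0,0.015],[[0,-0.0017,0.0583],0,0.015],[[0,-0.0017,0.0667],0,0.015],[[0,-0.0017,0.0667],0,0.015],[[0,-0.0017,0.0667],0,0.015],[[0,-0.0017,0.0667],0,0.015]])

```text
time: 15.1
ee_pos: [0.6429, -0.2058, 0.0616]
eef_rot: [0.723, 0.691, 0.0, 0.0]
ft_force: [-0.4, 0.4, -0.1]
width: 0.0242
grip_force: 20.0
```

```bash
python3 -c "
from h import *
go(.6436,-.2061,.0616,87.4)"
```

```text
t 15.1 shift [-0.0003  0.0007 -0.    ] turn 0.0 dist 0.001 q7 -0.03 psi 87.4
```

To row units: -0.13 m / 0.6 = -0.2167, -0.06 m / 0.6 = -0.1.

jog_arm(rows=[[[0,0,0],0,0.03],[[0,0,0],0,0.04],[[0,0,0],0,0.05],[[0,0,0],0,0.05],[[0,0,-0.0333],0,0.05],[[0,0,-0.1],0,0.05],[[0,0,-0.1667],0,0.05],[[0,0,-0.2167],0,0.06],[[0,0,-0.2167],0,0.07],[[0,0,-0.2167],0,0.07],[[0,0,-0.2167],0,0.07]])

```text
time: 16.2
ee_pos: [0.6422, -0.2057, 0.1901]
eef_rot: [0.723, 0.691, -0.001, -0.001]
ft_force: [-0.6, -0.3, -0.5]
width: 0.0684
grip_force: 0.0
```

Run:
```python
from h import *
import cv2
go(.446,.1922,.19,93)
c=cams.camera("scene")["img"];cv2.imwrite("pics/s1.png",cv2.resize(c[160:400,130:450,::-1],None,fx=2.4,fy=2.4,interpolation=cv2.INTER_CUBIC))
```

```text
t 16.2 shift [ 0.3887 -0.2139  0.0007] turn -0.097 dist 0.444 q7 0.01 psi 87.4
```

View pics/s1.png

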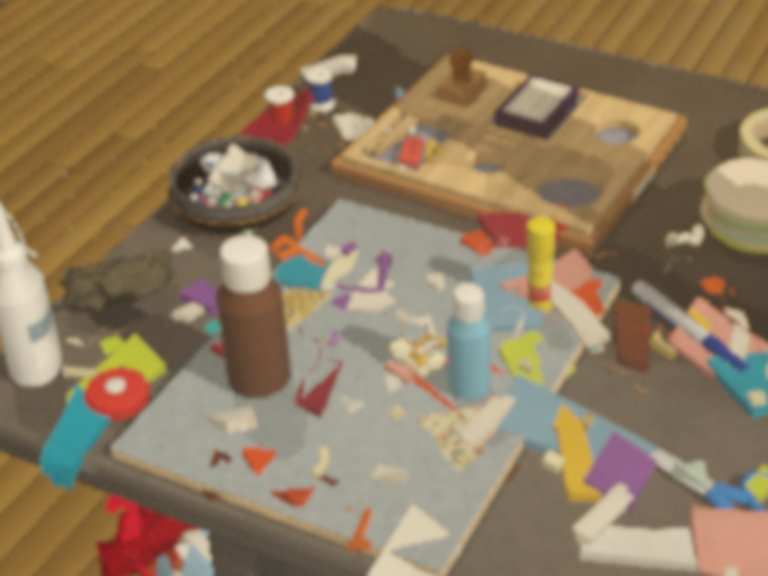

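The stamp, crop (460,85), and the ink pad, (537,105), stand in their pockets. The three round items are upright. Slim bottle next.

To row units: 0.389 m / 0.6 = 0.6483, -0.19 m / 0.6 = -0.3167, -0.097 rad / 1.5708 = -0.0618.

jog_arm(rows=[[[0.05,-0.0267,0],-0.0191,0.07],[[0.1167,-0.0633,0],-0.0382,0.07],[[0.1833,-0.1,0],-0.0618,0.07],[[0.25,-0.1367,0],-0.0618,0.07],[[0.3167,-0.1733,0],-0.0618,0.07],[[0.3833,-0.21,0],-0.0618,0.07],[[0.45,-0.2467,0],-0.0618,0.07],[[0.5167,-0.2833,0],-0.0618,0.07],[[0.575,-0.3167,0],-0.0618,0.07],[[0.625,-0.3433,0],-0.0618,0.07],[[0.6483,-0.3567,0],-0.0618,0.07],[[0.6483,-0.3567,0],-0.0618,0.07]])

```text
time: 17.45
ee_pos: [0.445, 0.1946, 0.191]
eef_rot: [0.687, 0.727, -0.0, -0.0]
ft_force: [0.2, 0.1, -0.7]
width: 0.07
grip_force: 0.0
```

jog_arm(rows=[[[0,0,0],0,0.07],[[0,0,0],0,0.07],[[0,0,0],0,0.07],[[0,0,0],0,0.07]])

```text
time: 17.85
ee_pos: [0.4469, 0.1918, 0.1914]
eef_rot: [0.689, 0.725, -0.0, -0.0]
ft_force: [0.5, 0.2, -0.5]
width: 0.07
grip_force: 0.0
```

```bash
python3 -c "
from h import *
go(.446,.1922,.075,93)"
```

```text
t 17.9 shift [ 0.0005 -0.0009  0.1164] turn -0.002 dist 0.116 q7 -0.54 psi 92.9
```

To row units: 0.115 m / 0.6 = 0.1917, 0.1 m / 0.6 = 0.1667.

jog_arm(rows=[[[0,0,0.0333],0,0.07],[[0,-0.0017,0.0833],0,0.07],[[0,-0.0017,0.1333],0,0.07],[[0,-0.0017,0.1667],0,0.07],[[0,-0.0017,0.1917],0,0.07],[[0,-0.0017,0.1917],0,0.07],[[0,-0.0017,0.1917],0,0.07],[[0,-0.0017,0.1917],0,0.07]])

```text
time: 18.65
ee_pos: [0.4464, 0.1927, 0.0776]
eef_rot: [0.689, 0.725, 0.001, 0.0]
ft_force: [0.6, 0.1, 0.2]
width: 0.07
grip_force: 0.0
```

jog_arm(rows=[[[0,0,0],0,0.05],[[0,0,0],0,0.042],[[0,0,0],0,0.038],[[0,0,0],0,0.036],[[0,0,0],0,0.033],[[0,0,0],0,0.025],[[0,0,0],0,0.025],[[0,0,0],0,0.025],[[0,0,0],0,0.025]], squeeze=15)

```text
time: 19.55
ee_pos: [0.4456, 0.1925, 0.0765]
eef_rot: [0.688, 0.725, -0.0, 0.0]
ft_force: [0.1, 0.0, -0.7]
width: 0.0333
grip_force: 15.0
```

```bash
python3 -c "
from h import *
go(.446,.1922,.075,93)"
```

```text
t 19.6 shift [-0.0003  0.0004  0.0015] turn -0.0 dist 0.002 q7 -0.67 psi 93.0
```

To row units: -0.125 m / 0.6 = -0.2083, -0.11 m / 0.6 = -0.1833.

jog_arm(rows=[[[0,0,-0.0167],0,0.025],[[0,0,-0.0667],0,0.025],[[0,0,-0.1333],0,0.025],[[0,0,-0.1833],0,0.025],[[0,0,-0.2083],0,0.025],[[0,0,-0.2083],0,0.025],[[0,0,-0.2083],0,0.025],[[0,0,-0.2083],0,0.025]])

```text
time: 20.35
ee_pos: [0.4448, 0.192, 0.2]
eef_rot: [0.688, 0.725, -0.001, -0.001]
ft_force: [0.6, -0.2, -1.2]
width: 0.0331
grip_force: 15.0
```

```bash
python3 -c "
from h import *
go(.4668,-.198,.2,87.4)"
```

```text
t 20.4 shift [-3.906e-01  1.700e-03  2.000e-04] turn 0.097 dist 0.391 q7 -0.53 psi 93.0
```

To row units: -0.39 m / 0.6 = -0.65, -0.38 m / 0.6 = -0.6333, 0.097 rad / 1.5708 = 0.0618.

jog_arm(rows=[[[-0.0333,0,0],0.0064,0.025],[[-0.0833,0,0],0.0191,0.025],[[-0.15,0,0],0.0318,0.025],[[-0.2167,0,0],0.0446,0.025],[[-0.2833,0,0],0.0618,0.025],[[-0.35,0,0],0.0618,0.025],[[-0.4167,0,0],0.0618,0.025],[[-0.4833,0,0],0.0618,0.025],[[-0.55,0,0],0.0618,0.025],[[-0.6,0,0],0.0618,0.025],[[-0.6333,0,0],0.0618,0.025],[[-0.65,0.0033,0],0.0618,0.025]])

```text
time: 21.55
ee_pos: [0.4669, -0.1987, 0.1999]
eef_rot: [0.724, 0.69, -0.001, -0.001]
ft_force: [0.6, -0.3, -1.1]
width: 0.0333
grip_force: 15.0
```

jog_arm(rows=[[[0,0,0],0,0.025],[[0,0,0],0,0.025],[[0,0,0.05],0,0.025],[[0,0,0.1],0,0.025],[[0,0,0.1333],0,0.025],[[0,0,0.15],0,0.025],[[0,0,0.15],0,0.025],[[0,0,0.15],0,0.025],[[0,0,0.15],0,0.025],[[0,0,0.15],0,0.025]])

```text
time: 22.55
ee_pos: [0.4684, -0.1971, 0.1125]
eef_rot: [0.723, 0.691, 0.0, 0.001]
ft_force: [-0.2, -0.6, -0.8]
width: 0.0332
grip_force: 15.0
```

```bash
python3 -c "
from h import *
go(.4668,-.198,.0735,87.4)"
```

```text
t 22.6 shift [-0.001  -0.0016  0.039 ] turn 0.0 dist 0.039 q7 0.15 psi 87.4
```

To row units: 0.037 m / 0.6 = 0.0617, 0.033 m / 0.6 = 0.055.

jog_arm(rows=[[[-0.0017,-0.0017,0.0167],0,0.025],[[-0.0017,-0.0017,0.0333],0,0.025],[[-0.0017,-0.0017,0.0467],0,0.025],[[-0.0017,-0.0017,0.055],0,0.025],[[-0.0017,-0.0017,0.0617],0,0.025],[[-0.0017,-0.0017,0.0617],0,0.025],[[-0.0017,-0.0017,0.0617],0,0.025],[[-0.0017,-0.0017,0.0617],0,0.025]])

```text
time: 23.35
ee_pos: [0.467, -0.1979, 0.0748]
eef_rot: [0.723, 0.691, 0.0, 0.0]
ft_force: [0.5, -0.4, -0.8]
width: 0.0329
grip_force: 15.0
```

```bash
python3 -c "
from h import *
go(.4668,-.198,.0735,87.4)"
```

```text
t 23.4 shift [-0.0001 -0.0002  0.0013] turn 0.0 dist 0.001 q7 0.13 psi 87.4
```

To row units: 0.0015 m / 0.6 = 0.0025, 0.001 m / 0.6 = 0.0017.

jog_arm(rows=[[[0,0,0.0017],0,0.025],[[0,0,0.0025],0,0.025],[[0,0,0.0025],0,0.025],[[0,0,0.0025],0,0.036],[[0,0,0.0025],0,0.04],[[0,0,0.0025],0,0.045],[[0,0,0.0025],0,0.055],[[0,0,0.0025],0,0.06],[[0,0,0.0025],0,0.06]])

```text
time: 24.25
ee_pos: [0.4668, -0.1979, 0.073]
eef_rot: [0.723, 0.691, -0.0, 0.0]
ft_force: [0.0, -0.5, 0.7]
width: 0.0581
grip_force: 0.0
```

jog_arm(rows=[[[0,0,-0.0333],0,0.06],[[0,0,-0.1],0,0.06],[[0,0,-0.1667],0,0.06],[[0,0,-0.2],0,0.06],[[0,0,-0.2],0,0.06],[[0,0,-0.2],0,0.06]])

```text
time: 24.85
ee_pos: [0.4667, -0.1979, 0.1928]
eef_rot: [0.723, 0.691, -0.0, 0.0]
ft_force: [0.4, 0.3, -1.5]
width: 0.0599
grip_force: 0.0
```

```bash
python3 -c "
from h import *
go(.434,.0748,.195,87.4)"
```

```text
t 24.9 shift [ 0.271  -0.045  -0.0023] turn 0.0 dist 0.275 q7 0.2 psi 87.4
```

To row units: 0.271 m / 0.6 = 0.4517, 0.07 m / 0.6 = 0.1167.

jog_arm(rows=[[[0.05,-0.0083,0],0,0.06],[[0.1167,-0.02,0],0,0.06],[[0.1833,-0.03,0],0,0.06],[[0.25,-0.0417,0],0,0.06],[[0.3167,-0.0533,0],0,0.06],[[0.3833,-0.0633,0],0,0.06],[[0.425,-0.07,0],0,0.06],[[0.4517,-0.075,0],0,0.06],[[0.4517,-0.075,0],0,0.06],[[0.4517,-0.075,0],0,0.06],[[0.4517,-0.075,0],0,0.06],[[0.4517,-0.075,0],0,0.06]])

```text
time: 26.05
ee_pos: [0.4341, 0.0738, 0.1927]
eef_rot: [0.723, 0.69, -0.0, -0.0]
ft_force: [0.0, -0.4, 0.0]
width: 0.0597
grip_force: 0.0
```

```bash
python3 -c "
from h import *
go(.434,.0748,.07,87.4)"
```

```text
t 26.1 shift [ 1.000e-03 -1.000e-04  1.227e-01] turn -0.001 dist 0.123 q7 -0.3 psi 87.3
```

To row units: 0.123 m / 0.6 = 0.205, 0.12 m / 0.6 = 0.2.

jog_arm(rows=[[[0.0017,0,0.0333],0,0.06],[[0.0017,0,0.0833],0,0.06],[[0.0017,0,0.1333],0,0.06],[[0.0017,0,0.175],0,0.06],[[0.0017,0,0.2],0,0.06],[[0.0017,0,0.205],0,0.06],[[0.0017,0,0.205],0,0.06],[[0.0017,0,0.205],0,0.06],[[0.0017,0,0.205],0,0.05]])

```text
time: 26.95
ee_pos: [0.4348, 0.0758, 0.0709]
eef_rot: [0.723, 0.691, 0.001, 0.001]
ft_force: [0.2, -0.2, 0.1]
width: 0.0572
grip_force: 0.0
```

jog_arm(rows=[[[0,0,0],0,0.04],[[0,0,0],0,0.032],[[0,0,0],0,0.028],[[0,0,0],0,0.025],[[0,0,0],0,0.023],[[0,0,0],0,0.015],[[0,0,0],0,0.015],[[0,0,0],0,0.015],[[0,0,0],0,0.015]], squeeze=12)

```text
time: 27.85
ee_pos: [0.4341, 0.0759, 0.07]
eef_rot: [0.723, 0.691, -0.0, 0.0]
ft_force: [-0.3, -0.5, 0.3]
width: 0.0228
grip_force: 12.0
```

```bash
python3 -c "
from h import *
go(.434,.0748,.07,87.4)"
```

```text
t 27.9 shift [-0.0011 -0.      0.    ] turn 0.0 dist 0.001 q7 -0.46 psi 87.4
```

To row units: -0.12 m / 0.6 = -0.2, -0.11 m / 0.6 = -0.1833.

jog_arm(rows=[[[0,0,-0.0167],0,0.015],[[0,0,-0.0667],0,0.015],[[0,0,-0.1333],0,0.015],[[0,0,-0.1833],0,0.015],[[0,0,-0.2],0,0.015],[[0,0,-0.2],0,0.015],[[0,0,-0.2],0,0.015]])

```text
time: 28.55
ee_pos: [0.4336, 0.0756, 0.1892]
eef_rot: [0.723, 0.691, -0.0, -0.0]
ft_force: [0.8, -0.4, -0.1]
width: 0.0227
grip_force: 12.0
```

```bash
python3 -c "
from h import *
go(.5602,-.0912,.19,87.4)"
```

```text
t 28.6 shift [-0.161   0.134  -0.0008] turn 0.0 dist 0.209 q7 -0.31 psi 87.4
```

To row units: -0.161 m / 0.6 = -0.2683, -0.15 m / 0.6 = -0.25.

jog_arm(rows=[[[-0.0333,0.0283,0],0,0.015],[[-0.0833,0.07,0],0,0.015],[[-0.1333,0.1117,0],0,0.015],[[-0.1833,0.1533,0],0,0.015],[[-0.225,0.1867,0],0,0.015],[[-0.25,0.2083,0],0,0.015],[[-0.2683,0.2233,0],0,0.015],[[-0.2683,0.2233,0],0,0.015],[[-0.2683,0.2233,0.05],0,0.015],[[-0.2683,0.2233,0.1],0,0.015],[[-0.2683,0.2233,0.1333],0,0.015],[[-0.2683,0.2233,0.1417],0,0.015]])

```text
time: 29.75
ee_pos: [0.5586, -0.0894, 0.1026]
eef_rot: [0.722, 0.692, -0.001, -0.002]
ft_force: [0.7, -0.3, 0.5]
width: 0.0225
grip_force: 12.0
```

jog_arm(rows=[[[0,0,0],0,0.015],[[0,0,0],0,0.015],[[0,0,0],0,0.015],[[0,0,0],0,0.015]])

```text
time: 30.15
ee_pos: [0.5612, -0.091, 0.106]
eef_rot: [0.723, 0.691, 0.0, 0.001]
ft_force: [-0.4, -0.3, 0.2]
width: 0.0227
grip_force: 12.0
```

```bash
python3 -c "
from h import *
go(.5602,-.0912,.067,87.4)"
```

```text
t 30.1 shift [-0.0002 -0.001   0.039 ] turn 0.0 dist 0.039 q7 -0.16 psi 87.4
```

To row units: 0.037 m / 0.6 = 0.0617, 0.033 m / 0.6 = 0.055.

jog_arm(rows=[[[0,0,0.0167],0,0.015],[[0,0,0.0333],0,0.015],[[0,0,0.0467],0,0.015],[[0,0,0.055],0,0.015],[[0,0,0.0617],0,0.015],[[0,0,0.0617],0,0.015],[[0,0,0.0617],0,0.015],[[0,0,0.0617],0,0.015]])

```text
time: 30.95
ee_pos: [0.5609, -0.091, 0.0683]
eef_rot: [0.723, 0.691, 0.0, 0.0]
ft_force: [0.3, -0.6, -0.5]
width: 0.0229
grip_force: 12.0
```

```bash
python3 -c "
from h import *
go(.5602,-.0912,.067,87.4)"
```

```text
t 30.9 shift [-0.0002 -0.0007  0.0013] turn 0.0 dist 0.001 q7 -0.19 psi 87.4
```

To row units: 0.0015 m / 0.6 = 0.0025, 0.001 m / 0.6 = 0.0017.

jog_arm(rows=[[[0,0,0.0017],0,0.015],[[0,0,0.0025],0,0.015],[[0,0,0.0025],0,0.015],[[0,0,0.0025],0,0.025],[[0,0,0.0025],0,0.029],[[0,0,0.0025],0,0.035],[[0,0,0.0025],0,0.045],[[0,0,0.0025],0,0.05],[[0,0,0.0025],0,0.05]])

```text
time: 31.85
ee_pos: [0.5607, -0.091, 0.0665]
eef_rot: [0.723, 0.691, -0.0, -0.0]
ft_force: [0.5, -0.5, -0.2]
width: 0.0472
grip_force: 0.0
```

jog_arm(rows=[[[0,0,-0.0333],0,0.05],[[0,0,-0.1],0,0.05],[[0,0,-0.1667],0,0.06],[[0,0,-0.2333],0,0.07],[[0,0,-0.2667],0,0.087],[[0,0,-0.2667],0,0.087],[[0,0,-0.2667],0,0.087]])

```text
time: 32.55
ee_pos: [0.5606, -0.091, 0.2263]
eef_rot: [0.723, 0.691, -0.0, 0.0]
ft_force: [0.8, -0.1, -0.5]
width: 0.0816
grip_force: 0.0
```

```bash
python3 -c "
from h import *
go(.6047,.2554,.23,87.4)"
```

```text
t 32.5 shift [ 0.3481  0.0284 -0.0039] turn 0.0 dist 0.349 q7 -0.1 psi 87.4
```

To row units: 0.348 m / 0.6 = 0.58, 0.335 m / 0.6 = 0.5583.

jog_arm(rows=[[[0.05,0.0033,0],0,0.087],[[0.1167,0.01,0],0,0.087],[[0.1833,0.015,0],0,0.087],[[0.25,0.02,0],0,0.087],[[0.3167,0.025,0],0,0.087],[[0.3833,0.0317,0],0,0.087],[[0.45,0.0367,0],0,0.087],[[0.5167,0.0417,0],0,0.087],[[0.5583,0.045,0],0,0.087],[[0.58,0.0467,0],0,0.087],[[0.58,0.0467,0],0,0.087],[[0.58,0.0467,0],0,0.087]])

```text
time: 33.75
ee_pos: [0.6045, 0.2538, 0.2257]
eef_rot: [0.723, 0.691, -0.001, 0.0]
ft_force: [0.2, -1.1, -0.1]
width: 0.0868
grip_force: 0.0
```

jog_arm(rows=[[[0,0,0],0,0.087],[[0,0,0],0,0.087],[[0,0,0],0,0.087]])

```text
time: 34.05
ee_pos: [0.6047, 0.2543, 0.2267]
eef_rot: [0.723, 0.691, 0.0, 0.0]
ft_force: [-0.1, 0.1, -0.8]
width: 0.0868
grip_force: 0.0
```

Run:
```python
from h import *
import cv2
go(.6047,.2554,.105,87.4)
c=cams.camera("scene");print(proj(c,[.6047,.2554,.147]),proj(c,[.6047,.2554,.012]))
cv2.imwrite("pics/s2.png",cv2.resize(c["img"][160:400,130:450,::-1],None,fx=2.4,fy=2.4,interpolation=cv2.INTER_CUBIC))
```

```text
t 34.0 shift [ 1.200e-03 -1.000e-04  1.217e-01] turn -0.001 dist 0.122 q7 -0.74 psi 87.3
(np.float64(230.7668012840354), np.float64(262.74030475995517)) (np.float64(237.81455232481807), np.float64(317.33104274509583))
```

View pics/s2.png

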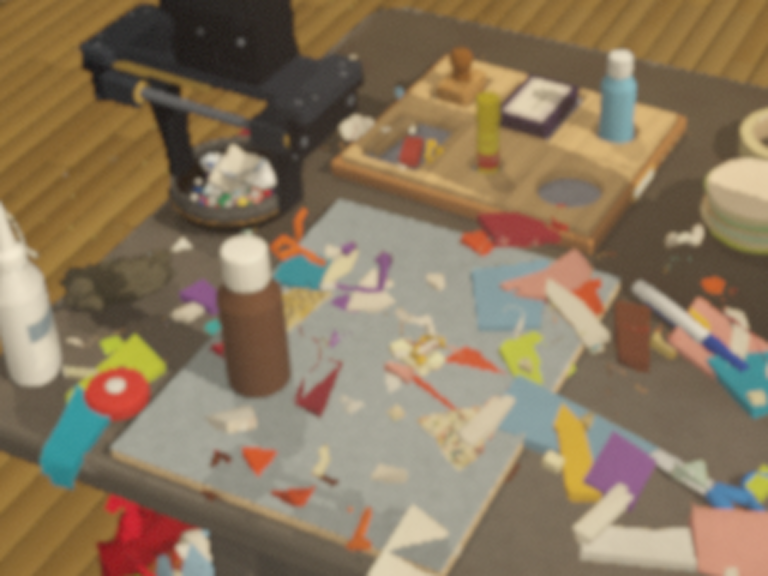

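The glue stick (488,130) and slim bottle (618,100) stand in their pockets. The stout cap at (243,245) agrees with its projected position. Grasping it now.

To row units: 0.12 m / 0.6 = 0.2, 0.118 m / 0.6 = 0.1967.

jog_arm(rows=[[[0.0017,0,0.0333],0,0.087],[[0.0017,0,0.0833],0,0.087],[[0.0017,0,0.1333],0,0.087],[[0.0017,0,0.1667],0,0.087],[[0.0017,0,0.1867],0,0.087],[[0.0017,0,0.1967],0,0.087],[[0.0017,0,0.2],0,0.087],[[0.0017,0,0.2],0,0.087],[[0.0017,0,0.2],0,0.075]])

```text
time: 35.0
ee_pos: [0.6049, 0.2567, 0.1076]
eef_rot: [0.723, 0.691, 0.001, 0.0]
ft_force: [-0.0, 0.7, -0.1]
width: 0.0837
grip_force: 0.0
```

jog_arm(rows=[[[0,0,0],0,0.065],[[0,0,0],0,0.06],[[0,0,0],0,0.056],[[0,0,0],0,0.053],[[0,0,0],0,0.05],[[0,0,0],0,0.045],[[0,0,0],0,0.045],[[0,0,0],0,0.045],[[0,0,0],0,0.045]], squeeze=15)

```text
time: 35.9
ee_pos: [0.6044, 0.2564, 0.1066]
eef_rot: [0.723, 0.691, 0.0, 0.0]
ft_force: [-0.8, 0.4, 0.3]
width: 0.051
grip_force: 15.0
```

```bash
python3 -c "
from h import *
go(.6047,.2554,.105,87.4)"
```

```text
t 35.9 shift [-0.001   0.0003  0.0016] turn 0.0 dist 0.002 q7 -0.79 psi 87.4
```

To row units: -0.13 m / 0.6 = -0.2167, -0.11 m / 0.6 = -0.1833.

jog_arm(rows=[[[0,0,-0.0167],0,0.045],[[0,0,-0.0667],0,0.045],[[0,0,-0.1333],0,0.045],[[0,0,-0.1833],0,0.045],[[0,0,-0.2167],0,0.045],[[0,0,-0.2167],0,0.045],[[0,0,-0.2167],0,0.045]])

```text
time: 36.6
ee_pos: [0.6042, 0.2564, 0.2365]
eef_rot: [0.723, 0.691, 0.0, 0.0]
ft_force: [-0.7, -0.5, -1.2]
width: 0.0511
grip_force: 15.0
```

```bash
python3 -c "
from h import *
go(.4718,-.0872,.236,87.4)"
```

```text
t 36.6 shift [-0.3492 -0.1169  0.0005] turn 0.0 dist 0.368 q7 -0.74 psi 87.4
```

To row units: -0.349 m / 0.6 = -0.5817, -0.335 m / 0.6 = -0.5583.

jog_arm(rows=[[[-0.0333,-0.0117,0],0,0.045],[[-0.0833,-0.0283,0],0,0.045],[[-0.15,-0.05,0],0,0.045],[[-0.2167,-0.0717,0],0,0.045],[[-0.2833,-0.095,0],0,0.045],[[-0.35,-0.1167,0],0,0.045],[[-0.4167,-0.14,0],0,0.045],[[-0.475,-0.16,0],0,0.045],[[-0.525,-0.1767,0],0,0.045],[[-0.5583,-0.1867,0],0,0.045],[[-0.5817,-0.195,0],0,0.045],[[-0.5817,-0.195,0],0,0.045]])

```text
time: 37.8
ee_pos: [0.4704, -0.0892, 0.2353]
eef_rot: [0.724, 0.69, -0.001, -0.001]
ft_force: [-0.0, -0.6, -1.0]
width: 0.0509
grip_force: 15.0
```

jog_arm(rows=[[[0,0,0],0,0.045],[[0,0,0],0,0.045],[[0,0,0.05],0,0.045],[[0,0,0.1],0,0.045],[[0,0,0.1333],0,0.045],[[0,0,0.15],0,0.045],[[0,0,0.1583],0,0.045],[[0,0,0.1583],0,0.045],[[0,0,0.1583],0,0.045],[[0,0,0.1583],0,0.045]])

```text
time: 38.8
ee_pos: [0.4724, -0.087, 0.1425]
eef_rot: [0.723, 0.691, 0.0, 0.001]
ft_force: [0.2, 0.2, -1.4]
width: 0.0509
grip_force: 15.0
```

```bash
python3 -c "
from h import *
go(.4718,-.0872,.1036,87.4)"
```

```text
t 38.8 shift [-0.0002 -0.0007  0.0389] turn 0.0 dist 0.039 q7 -0.04 psi 87.4
```

To row units: 0.037 m / 0.6 = 0.0617, 0.033 m / 0.6 = 0.055.

jog_arm(rows=[[[0,0,0.0167],0,0.045],[[0,0,0.0333],0,0.045],[[0,0,0.0467],0,0.045],[[0,0,0.055],0,0.045],[[0,0,0.0617],0,0.045],[[0,0,0.0617],0,0.045],[[0,0,0.0617],0,0.045],[[0,0,0.0617],0,0.045]])

```text
time: 39.6
ee_pos: [0.472, -0.087, 0.1048]
eef_rot: [0.723, 0.691, 0.0, 0.0]
ft_force: [-0.4, 0.2, -0.5]
width: 0.0511
grip_force: 15.0
```

```bash
python3 -c "
from h import *
go(.4718,-.0872,.1036,87.4)"
```

```text
t 39.6 shift [-0.0002 -0.0002  0.0012] turn 0.0 dist 0.001 q7 -0.08 psi 87.4
```

Release, rise, then move aside toward +y so the top camera can see the tray.

Careful with the scale: shifts go in shares of 0.6 m and turns go in shares of pi/2 rad. That gives: 0.0015 m / 0.6 = 0.0025, 0.001 m / 0.6 = 0.0017.

jog_arm(rows=[[[0,0,0.0017],0,0.045],[[0,0,0.0025],0,0.045],[[0,0,0.0025],0,0.045],[[0,0,0.0025],0,0.053],[[0,0,0.0025],0,0.057],[[0,0,0.0025],0,0.063],[[0,0,0.0025],0,0.07],[[0,0,0.0025],0,0.075],[[0,0,0.0025],0,0.075]])

```text
time: 40.5
ee_pos: [0.4718, -0.087, 0.103]
eef_rot: [0.723, 0.691, -0.0, -0.0]
ft_force: [-0.2, 0.3, 0.1]
width: 0.0735
grip_force: 0.0
```

jog_arm(rows=[[[0,0,-0.0333],0,0.075],[[0,0,-0.1],0,0.075],[[0,0,-0.1667],0,0.075],[[0,0,-0.2333],0,0.075],[[0,0,-0.2333],0,0.075],[[0.0833,0,-0.2333],0,0.075],[[0.1667,0,-0.2333],0,0.075],[[0.25,0,-0.2333],0,0.075],[[0.3333,0,-0.2333],0,0.075],[[0.4167,0,-0.2333],0,0.075],[[0.5,0,-0.2333],0,0.075],[[0.5,0,-0.2333],0,0.075]])

```text
time: 41.7
ee_pos: [0.4831, 0.2203, 0.2427]
eef_rot: [0.719, 0.695, 0.001, -0.002]
ft_force: [-0.4, -0.4, 0.1]
width: 0.0755
grip_force: 0.0
```

Run:
```python
from h import *
import cv2
c=cams.camera("top");L=[(.5552,-.2021,.035),(.6436,-.2061,.069),(.5602,-.0912,.098),(.4668,-.198,.109),(.4718,-.0872,.144)]
im=cv2.resize(c["img"][160:310,355:495,::-1],None,fx=4,fy=4,interpolation=cv2.INTER_CUBIC)
for p in L:
    u,v=proj(c,p);cv2.drawMarker(im,(int((u-355+.5)*4),int((v-160+.5)*4)),(0,255,0),0,12)
cv2.imwrite("pics/t3.png",im)
c=cams.camera("scene");cv2.imwrite("pics/s3.png",cv2.resize(c["img"][170:270,260:430,::-1],None,fx=4.5,fy=4.5,interpolation=cv2.INTER_CUBIC))
```

```text
(no output)
```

View pics/t3.png

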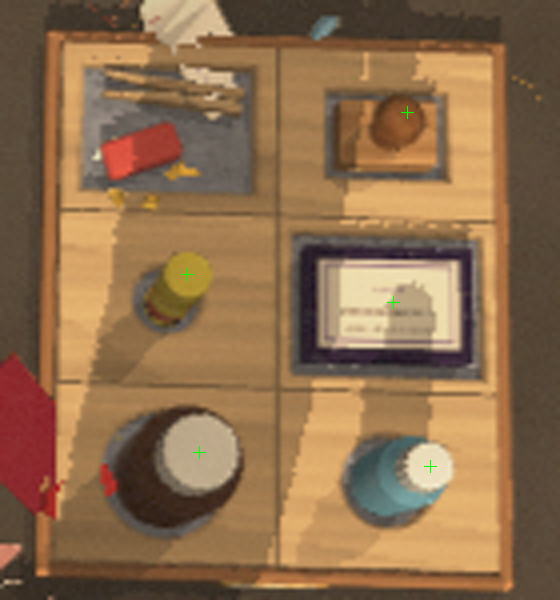

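View pics/s3.png

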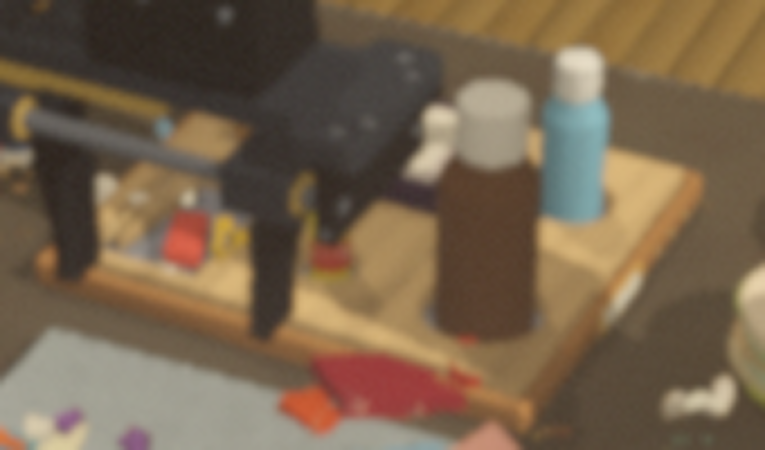

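All five tops sit on the predicted marks to within about 2 mm: pad (391,303), stamp knob (403,120), glue (188,277), slim (430,466), stout (199,452). They are upright inside their pockets. Handing in.

jog_arm(rows=[[[0,0,0],0,0.075],[[0,0,0],0,0.075],[[0,0,0],0,0.075],[[0,0,0],0,0.075],[[0,0,0],0,0.075],[[0,0,0],0,0.075]])

```text
time: 42.4
ee_pos: [0.4854, 0.2125, 0.2431]
eef_rot: [0.723, 0.691, 0.0, 0.0]
ft_force: [0.2, -0.0, -0.0]
width: 0.0748
grip_force: 0.0
```

```bash
python3 -c "
from bench import r, cams, readout
print(r.close_job())"
```

```text
the job is handed in; nothing more can be done
None
```

All five items stand upright in their own pockets, within about 2 mm of centre in the last pictures, and I handed the job in at about 42 s; the hand-in returned no verdict.

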